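# Swing the sample cup over the reader and start the reading

## Robot

A 6-joint arm with a two-finger parallel gripper is mounted at the origin on the work surface. World frame = base frame: x ahead of the robot, y to its left, z up, the work surface at z = 0. Lengths are in m, angles in rad, forces in N, time in s.
With the tool pointing down it reaches from about 0.375 to 0.9 m from the base axis. Payload 3.1 kg.
Tool frame: the origin (TCP) lies midway between the tips of the shut fingers; the grasp point (between the pads) lies 19 mm behind it; x points along the fingers, z is the direction in which the jaws open and shut, and the axes are right-handed (so a half turn about x gives the same grasp; the last joint's range is limited). The gripper opens to 87 mm and grips with 3 to 60 N. Pads are 19 mm wide; open, the fingers measure 117 mm over their backs; the gripper's body (75 mm by 190 mm) begins 51 mm behind the grasp point.
Start: joints at [-0.178, 0.527, 1.433, -0, 1.181, -0.178], TCP at [0.625, 0, 0.223] pointing down, gripper open.
Joint ranges: [-3.08, 3.08], [-0.75, 2.2], [0.22, 2.44], [-1.43, 4.57], [0, 2.65], [-2.85, 2.85]. Speed limits (rad/s): [2.79, 2.79, 3.14, 3.14, 3.14, 3.14].

## Interface

Orientations are given as a unit quaternion [x, y, z, w].
In Python, from rig import robot, optics, workorder gives the robot as it stands.
- The arm moves only by the tool arm_command, never from a script. Its argument "plan" is a list of rows, each a list of 7 numbers: the shift along the tool's x, y, z in cm, then the turn, a rotation vector about the tool's x, y, z in rad, then the finger opening in cm, from 0 to 8.7. In form: [[x, y, z, ax, ay, az, gripper], ...]. A call has 1 to 12 rows; each row shifts and turns the pose as measured when the row begins, along the tool's axes as they then stand; what a row does not reach is not made up. A row lasts 1/8 s, in which the tool goes at most 62.5 mm and 10.7 degrees, less where a joint would pass 70% of its speed; a pose out of reach is approached as far as the arm can. A call with a gripper value outside its range is refused whole. The fingers move at their own pace and stop on an object; "grip_force" is the grip in N (left out, the last holds). Time passes only in rows, so rows that do not move let the fingers close. It gives the time, the measured TCP pose, the force and the opening at its end, in the units of the state.
- robot.get_obs(): the state, without advancing time (a new reading comes with each control period).
- optics.camera(name): name is "scene" or "side" or "wrist"; returns (picture, depth): 420x560x3 uint8, blue, green, red; 420x560 float32, m along the optical axis (not along the pixel's ray), 0 where there is no reading.
- optics.camera_info(name): a dict with "mtx" (3x3 intrinsics, pixels), "position" and "rotation" of the camera in the world; the wrist camera has in their place "tool_from_camera" (4x4, takes a point from camera to tool coordinates, whose origin is the TCP and whose axes are the tool frame's). Camera axes: x right, y down, z forward; pixel columns grow to the right and rows downward; lengths in m; the calibration is good to about 2 mm. A picture is of the moment at which its call begins: read the wrist's pose just before it. camera_info takes no time and is no camera call.
- workorder.hand_in(): hands the job in, once; it reports no verdict.
The state is a dict: "time": time; "q": joint angles; "joint_velocities": joint speeds; "joint_torque": joint torques, N m; "position": TCP position; "tool_rot": TCP orientation; "ft_force": force on the tool from outside, world axes, zero at the start; "moment": the same for the moment, N m; "grip_width": finger opening in m.
Only numpy, scipy, OpenCV 4.12 (cv2) and the standard library are available. Lean on these libraries where they do the work, as an engineer would, in place of code of your own. Each camera call takes 0.05 s, during which the arm holds its last target. There are 200 camera calls.

## Task

With a fingertip, push the swing arm sideways round its post until the white sample cup it carries stands wholly over the round glass window of the reader; then press the reader's key fully down and let it come up again. Push only on the arm: do not touch, lift or tip the cup, do not press the key before the cup is over the window, and leave the vial, the jar and the weight where they stand.

Things in the scene. Friction and masses are not known exactly. Their poses are not given: they have to be found in the camera images.
- pivot (a point): Top of the swing arm's axis, 100 mm above the table, on the black cap of its hub (34 mm diameter, 68 to 92 mm high). The aluminium arm turns level about this vertical axis on a fixed post with a wooden foot (110 x 88 x 18 mm). This frame turns with the arm: -x points along the arm to the cup, z up. Behind the hub (+x) a tail with a round counterweight (28 mm diameter) ends 68 mm from the axis.
- bar (a point): Middle of the arm's flat bar, 62 mm from the axis, 80 mm above the table: the place to push, sideways. Axes as pivot. The bar is 14 mm wide, 74 to 86 mm high, and runs from 17 to 104 mm from the axis, where the cup's holder begins (open round dish, 52 mm outer diameter, 66 to 82 mm high). Below it is free down to 45 mm above the table, but for the post.
- swing (a joint): Angle the arm has turned since the start, rad, growing anticlockwise seen from above. Friction alone (0.08 N m, about 1.3 N at the bar) holds it: it stays where it is left; no stop within 2.3 rad. The arm starts between reader and block; the window lies 0.5 to 1.4 rad to one side or the other.
- cup_center (a point): Centre of the loose white ceramic sample cup (41 mm diameter at the rim, 42 mm tall, 60 g), half-way up. It stands upright in the arm's holder, with 3 mm play, 130 mm from the arm's axis; its rim is 112 mm above the table. It is to ride in the holder untouched.
- window (a point): Centre of the round dark glass window (62 mm diameter) in the top of the white reader, 42 mm above the table, 130 mm from the arm's axis. The reader is a fixed box 40 mm tall; along its own -x axis (roughly towards the robot) it reaches 118 mm from here, along +x 48 mm, sideways 48 mm. Reader and block stand either side of the arm, in either order.
- key_top (a point): Top centre of the reader's round black push key (26 mm diameter) in a grey housing, on the reader's top 85 mm from the window's centre along the reader's -x axis. Pressed straight down; z up.
- key (a joint): How far the key is pressed, m: 0 up, 0.006 fully down, which takes 4 N. It springs back by itself.
- block_top (a point): Centre of the top of the parking block: fixed aluminium block, 96 x 96 mm with a square cork pad on top, 40 mm tall. Not the target.
- vial_center (a point): Centre of a loose small glass vial with white cap (24 mm diameter, 52 mm tall), standing in front of the arm between the reader and the block. Leave it.
- jar_center (a point): Centre of a loose amber jar (60 mm diameter, 85 mm tall) with blue lid, beyond the post. Leave it.
- weight_center (a point): Centre of a loose steel calibration weight (32 mm diameter, 50 mm tall), beyond the post. Leave it.
Not all that is in view belongs to the job. There is more than one size of the part that bears window; the job needs the larger. What is shaped like the part that bears cup_center but brown is not meant.

How it is judged:
By the outcome, as a careful person would: the job done as asked, in the order asked, and still so for the second after the job is handed in, with the robot touching nothing.
It also fails if it takes over 45 s, if anything falls off the work surface, if the arm or the gripper's body presses on something with over 40 N, if the wrist force passes 120 N, or if a joint passes its speed limit or range.

## Working session

There is one attempt and no reset: what is moved stays moved. The work goes in short steps, Python scripts to look and compute and a tool call to move; the robot and the scene stay as the last step left them, time stands still between calls to the robot, and variables do not carry over. Pictures are saved under pics/ and viewed, about 8 in all and at most 12, crops included, and the job is handed in when it is done.

Besides the shell and the picture viewer there is one more tool, called after "Call:" as a command line: name --pt "numbers of a row" for each row, then --argument value for the rest. arm_command: Moves the arm, as the interface text tells. Its arguments: {"type":"object","properties":{"plan":{"type":"array"},"grip_force":{"type":"number"}},"required":["plan"]}

```bash
mkdir -p pics
cat > h.py <<'E'
import numpy as np, cv2
from scipy.spatial.transform import Rotation as R
from rig import robot, optics, workorder
def cam(name):
    o=robot.get_obs(); im,d=optics.camera(name); i=optics.camera_info(name)
    K=np.array(i["mtx"])
    if name=="wrist":
        T=np.array(i["tool_from_camera"]); Rt=R.from_quat(o["tool_rot"]).as_matrix()
        Rc=Rt@T[:3,:3]; p=Rt@T[:3,3]+np.array(o["position"])
    else:
        p=np.array(i["position"]); r=np.array(i["rotation"])
        Rc=r if r.shape==(3,3) else R.from_quat(r).as_matrix()
    return im,d,K,Rc,p
def onplane(u,v,z,K,Rc,p):
    r=Rc@np.linalg.inv(K)@np.array([u,v,1.]); return p+r*(z-p[2])/r[2]
def cloud(d,K,Rc,p):
    v,u=np.indices(d.shape); P=np.stack([(u-K[0,2])/K[0,0]*d,(v-K[1,2])/K[1,1]*d,d],-1)
    return P@Rc.T+p
E
python3 - <<'E'
from h import *
for n in ["scene","side","wrist"]:
    im,d,K,Rc,p=cam(n); cv2.imwrite(f"pics/{n}0.png",im); np.savez(f"{n}0.npz",im=im,d=d,K=K,Rc=Rc,p=p); print(n,p.round(3),Rc[:,2].round(2))
a=[cv2.imread(f"pics/{n}0.png") for n in ["side","wrist"]]
cv2.imwrite("pics/sw0.png",cv2.resize(np.hstack(a),(800,300)))
print(robot.get_obs())
E
```

```text
scene [ 1.092 -0.27   0.69 ] [-0.57  0.39 -0.72]
side [ 0.194 -0.404  0.565] [ 0.55  0.56 -0.62]
wrist [0.624 0.074 0.386] [-0.   -0.27 -0.96]
{'time': 0.15, 'q': array([-1.78487860e-01,  5.28267915e-01,  1.43359391e+00, -7.12853379e-06,
        1.18139159e+00, -1.78483506e-01]), 'joint_velocities': array([ 0.00045995, -0.00170953, -0.00339777,  0.00023377,  0.00212551,
        0.00180271]), 'joint_torque': array([ 9.14956272e-04, -4.40429199e+01, -1.76841742e+01,  6.33679633e-02,
        5.52540855e-02, -1.06930895e-04]), 'position': array([6.24447533e-01, 1.34673539e-04, 2.21791510e-01]), 'tool_rot': array([1.02532072e-04, 7.07684790e-01, 1.01370832e-04, 7.06528285e-01]), 'ft_force': array([-0.40095961,  0.01102521, -0.36061036]), 'moment': array([ 0.04026631, -0.02332976,  0.02255554]), 'grip_width': 0.08679391641536739}
```

View pics/scene0.png

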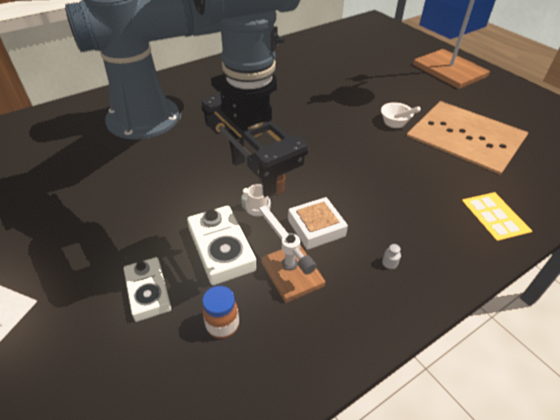

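View pics/sw0.png

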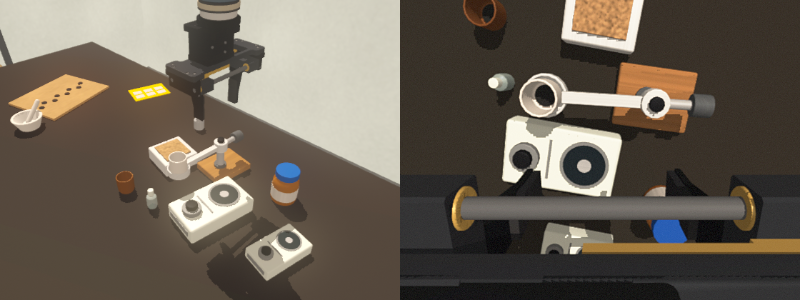

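The wrist view (full-size pixels) shows these candidates:
- Large reader: window at about (258,232), key at about (171,223). This is the one to use.
- Small reader: cut off at about (250,335). This is the decoy.
- White cup in the holder at about (197,133), and the brown cup at about (118,15), which is not meant.
- Hub at about (357,144), vial at about (140,115), jar at about (375,320), block at about (280,30).

In the scene view the large reader is at (222,243), the small one at (148,288) and the weight at (392,256). Next I'll measure positions and check the choice in a close crop.

Run:
```python
from h import *
f=np.load("wrist0.npz"); im,d,K,Rc,p=[f[k] for k in("im","d","K","Rc","p")]
C=cloud(d,K,Rc,p); Z=C[...,2]
g=cv2.cvtColor(im,cv2.COLOR_BGR2GRAY)
out=im.copy()
def fit(name,mask,z,seed,lo,hi):
    cs,_=cv2.findContours(mask.astype(np.uint8),cv2.RETR_LIST,cv2.CHAIN_APPROX_NONE)
    for c in cs:
        if len(c)<15: continue
        e=cv2.fitEllipse(c)
        if np.hypot(e[0][0]-seed[0],e[0][1]-seed[1])<14 and lo<e[1][0]*1 and e[1][1]<hi:
            print(name,np.round(e[0],1),np.round(e[1],1),onplane(*e[0],z,K,Rc,p).round(4)); cv2.ellipse(out,e,(0,0,255),1)
fit("window",g<110,.042,(258,232),30,90)
fit("key",g<80,.05,(171,223),12,50)
fit("hub",g<80,.092,(357,144),10,50)
fit("cup",g>120,.112,(197,133),25,80)
for n,(u,v) in dict(hub=(357,144),win=(258,232),key=(171,223),cup=(197,133),vial=(140,115)).items(): print(n,C[v,u].round(3))
# reader top orientation
v,u=np.indices(g.shape)
m=(abs(Z-.041)<.006)&(g>120)&(v>150)&(v<290)&(u<330)
n,l,s,c=cv2.connectedComponentsWithStats(m.astype(np.uint8)); k=1+s[1:,4].argmax(); P=C[l==k][:,:2]
r=cv2.minAreaRect((P*1000).astype(np.float32)); print("reader",r, cv2.boxPoints(r).round(0).tolist())
m=(Z>.075)&(Z<.09)&(v<200)&(u>235)&(u<325); P=C[m][:,:2]; w=np.linalg.svd(P-P.mean(0),full_matrices=False)[2][0]; print("bar",P.mean(0),w,len(P))
for nm,mm in dict(all=(Z>.06)).items(): pass
cv2.imwrite("pics/c1.png",cv2.resize(out[0:300,60:440],(760,600)))
f=np.load("side0.npz"); C2=cloud(f["d"],f["K"],f["Rc"],f["p"]); 
for n,(u,v) in dict(jar=(399,238),brown=(175,255),vial=(212,277)).items(): print(n,C2[v,u].round(3))
```

```text
window [257.3 231.5] [55.6 59.2] [ 0.5955 -0.0556  0.042 ]
hub [359.  146.1] [20.1 21.2] [0.6855 0.0387 0.092 ]
cup [202.2 133.6] [27.9 33.3] [0.5608 0.0504 0.112 ]
hub [0.682 0.042 0.103]
win [ 0.596 -0.055  0.044]
key [ 0.514 -0.039  0.064]
cup [0.549 0.048 0.078]
vial [0.488 0.062 0.045]
reader ((561.4221801757812, -48.68325424194336), (95.77882385253906, 164.61708068847656), 79.72356414794922) [[472.0, -81.0], [634.0, -110.0], [651.0, -16.0], [489.0, 13.0]]
bar [0.61988731 0.04394745] [ 0.99788096 -0.06506602] 1563
jar [ 0.711 -0.131  0.087]
brown [0.463 0.131 0.041]
vial [0.478 0.053 0.035]
```

View pics/c1.png

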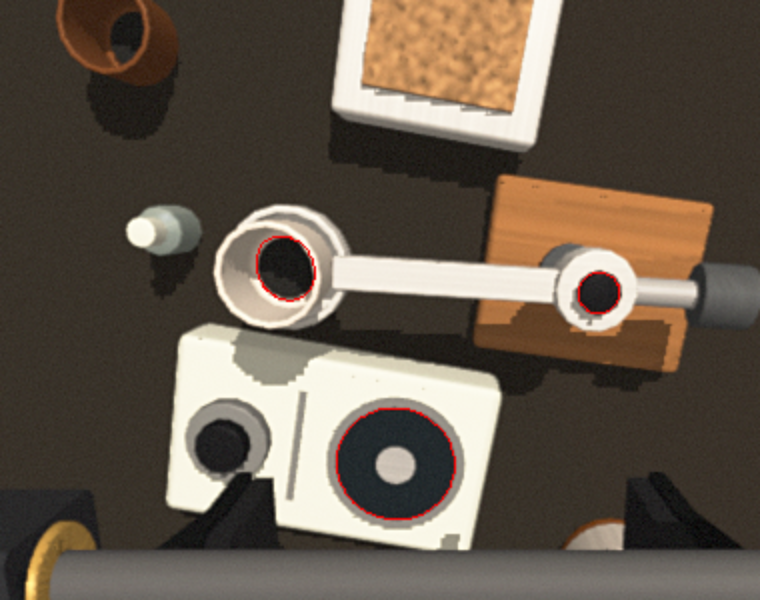

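The crop confirms the choice: the larger reader (window at crop (396,464), key at (222,445)) and the white cup in the holder, not the brown one. The pivot is at about (0.684, 0.040) and the window at (0.5955, -0.0556), 130 mm away, which matches the given distance. The arm has to turn about +0.89 rad, so I'll push from its +y side.

Call:
arm_command --pt "0 4.5 0 0.065 0 0 0" --pt "0 4.4 0 0 0 0 0" --pt "0 0 0 0 0 0 0" --pt "0 0 0 0 0 0 0" --pt "5 0 0 0 0 0 0" --pt "5 0 0 0 0 0 0" --pt "0 0 0 0 0 0 0" --pt "0 0 0 0 0 0 0"

```text
time: 1.15
position: [0.6296, 0.0856, 0.1209]
tool_rot: [0.025, 0.706, -0.026, 0.707]
ft_force: [0.8, 0.7, 0.2]
grip_width: 0.0151
```

```bash
cat >> h.py <<'E'
PIV=np.array([.6838,.0397])
def st():
    o=robot.get_obs(); M=R.from_quat(o["tool_rot"]).as_matrix(); p=o["position"]
    th=np.arctan2(M[1,2],M[0,2]); c,s=np.cos(th),np.sin(th)
    print("t",o["time"],"p",p.round(4),"th",round(np.degrees(th),2),"tilt",M[:,0].round(3),"F",o["ft_force"].round(2),"g",round(o["grip_width"],4))
    print("tcp-pivot in tool-yaw frame",(np.array([[c,s],[-s,c]])@(p[:2]-PIV)).round(4)); return o
E
python3 -c "from h import *; st()"
```

```text
t 1.15 p [0.6296 0.0856 0.1209] th -4.21 tilt [ 0.002 -0.002 -1.   ] F [0.83 0.74 0.25] g 0.0151
tcp-pivot in tool-yaw frame [-0.0574  0.0418]
```

Call:
arm_command --pt "0 0 -0.5 0 0 0 0" --pt "0 0 0 0 0 0 0" --pt "3 0 0 0 0 0 0" --pt "2.2 0 0 0 0 0 0" --pt "0 0 0 0 0 0 0" --pt "0 0 0 0 0 0 0"

```text
time: 1.9
position: [0.6313, 0.0854, 0.0781]
tool_rot: [0.025, 0.699, -0.027, 0.714]
ft_force: [0.7, 0.2, -0.3]
grip_width: 0.0004
```

Run:
```python
from h import *
st()
im,*_=cam("side"); im2,*_=cam("wrist"); cv2.imwrite("pics/p2.png",cv2.resize(np.hstack([im[100:310,140:420],im2[60:270,100:380]]),(800,300)))
```

```text
t 1.9 p [0.6313 0.0854 0.0781] th -4.21 tilt [ 0.02  -0.002 -1.   ] F [ 0.74  0.24 -0.28] g 0.0004
tcp-pivot in tool-yaw frame [-0.0557  0.0417]
```

View pics/p2.png

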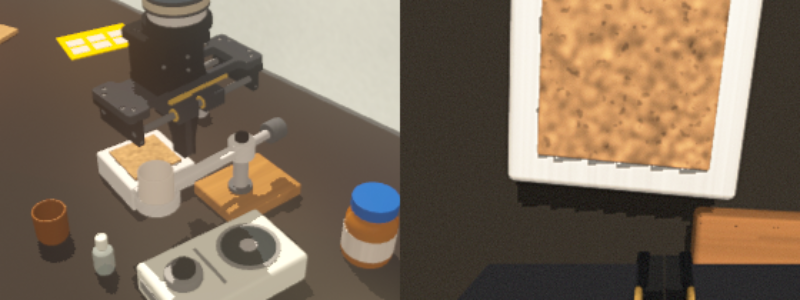

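The side view shows the shut fingers behind the bar (about (185,135) in the picture), clear of the cup at (158,190). I'll correct the height and tilt, then close in to contact.

Call:
arm_command --pt "1.0 0 -0.7 0 0.02 0 0" --pt "0 0 0 0 0 0 0" --pt "0.2 -0.8 0 0 0 0 0" --pt "0 -0.8 0 0 0 0 0" --pt "0 -0.4 0 0 0 0 0" --pt "0 0 0 0 0 0 0"

```text
time: 2.75
position: [0.6231, 0.064, 0.0666]
tool_rot: [0.026, 0.706, -0.027, 0.707]
ft_force: [-0.2, 0.9, -0.5]
grip_width: 0.0005
```

```bash
python3 -c "from h import *; st()"
```

```text
t 2.75 p [0.6231 0.064  0.0666] th -4.24 tilt [ 0.001 -0.001 -1.   ] F [-0.17  0.89 -0.54] g 0.0005
tcp-pivot in tool-yaw frame [-0.0623  0.0197]
```

Call:
arm_command --pt "0 -0.35 0 0 0 0 0" --pt "0 -0.4 -0.1 -0.06 0 0 0" --pt "0 -0.4 -0.1 -0.06 0 0 0" --pt "0 -0.4 -0.1 -0.06 0 0 0" --pt "0 -0.4 -0.1 -0.06 0 0 0" --pt "0 -0.4 -0.1 -0.06 0 0 0" --pt "0 -0.4 -0.1 -0.06 0 0 0" --pt "0 0 0 0 0 0 0"

```text
time: 3.75
position: [0.6191, 0.0391, 0.0667]
tool_rot: [-0.103, 0.698, 0.106, 0.701]
ft_force: [-0.4, 0.6, -0.6]
grip_width: 0.0005
```

Run:
```python
from h import *
st()
im,d,K,Rc,p=cam("scene"); cv2.imwrite("pics/p3.png",cv2.resize(im[130:330,160:400],(720,600)))
```

```text
t 3.75 p [0.6191 0.0391 0.0667] th 17.01 tilt [ 0.003  0.005 -1.   ] F [-0.37  0.59 -0.64] g 0.0005
tcp-pivot in tool-yaw frame [-0.062   0.0184]
```

View pics/p3.png

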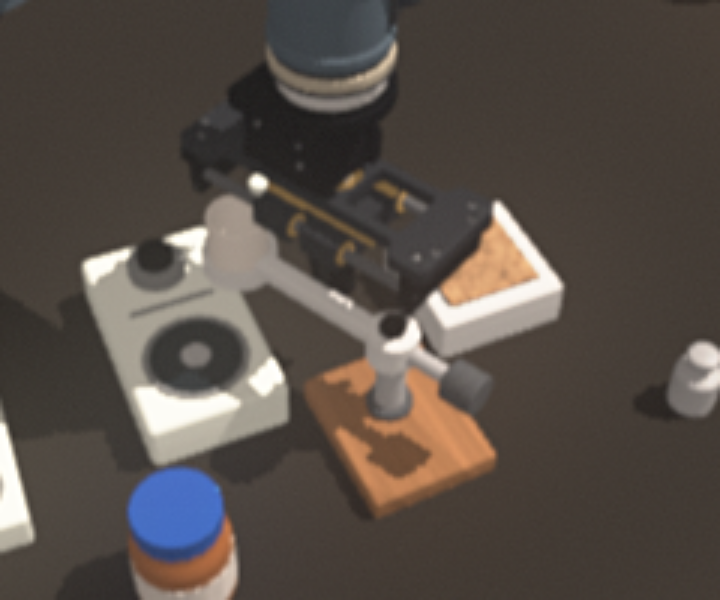

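The arm turns with the finger, and the cup (crop (240,245)) rides upright in its holder. I'll continue the same way, then measure the arm's angle.

Call:
arm_command --pt "0 -0.45 -0.1 -0.06 0 0 0" --pt "0 -0.4 -0.1 -0.06 0 0 0" --pt "0 -0.4 -0.1 -0.06 0 0 0" --pt "0 -0.4 -0.1 -0.06 0 0 0" --pt "0 -0.4 -0.1 -0.06 0 0 0" --pt "0 -0.4 -0.1 -0.06 0 0 0" --pt "0 0 0 0 0 0 0"

```text
time: 4.68
position: [0.6227, 0.0178, 0.0668]
tool_rot: [-0.227, 0.668, 0.233, 0.67]
ft_force: [-0.8, -0.8, -0.8]
grip_width: 0.0008
```

```bash
cat >> h.py <<'E'
def armangle():
    for n in ("scene","side"):
        im,d,K,Rc,p=cam(n); C=cloud(d,K,Rc,p); g=cv2.cvtColor(im,cv2.COLOR_BGR2HSV)
        q=C-np.array([*PIV,0]); r=np.hypot(q[...,0],q[...,1])
        m=(d>0)&(C[...,2]>.092)&(C[...,2]<.116)&(r>.095)&(r<.16)&(g[...,2]>90)&(C[...,0]<.66)&(C[...,1]<.08)&(C[...,0]>.5)
        m=m&(g[...,1]<90)
        nn,l,s,c=cv2.connectedComponentsWithStats(m.astype(np.uint8)); k=1+s[1:,4].argmax(); P=C[l==k][:,:2]
        # circle fit of the outer wall, r=20.5 mm
        from scipy.optimize import least_squares
        f=least_squares(lambda c:np.hypot(*(P-c).T)-.0200,P.mean(0)+(P.mean(0)-p[:2])*.01,loss="soft_l1",f_scale=.001).x
        v=f-PIV; print(n,len(P),"px",c[k].round(0),"cup",f.round(4),"rad",np.hypot(*v).round(4),"theta",round(np.degrees(np.arctan2(v[1],v[0]))%360-180,2))
        bm=(d>0)&(C[...,2]>.083)&(C[...,2]<.089)&(r>.03)&(r<.1)&(g[...,2]>110)&(g[...,1]<90)&(C[...,0]<.69)&(C[...,0]>.58)&(C[...,1]<.06)
        B=C[bm][:,:2]
        if len(B)>15: w=B.mean(0)-PIV; print("  bar",len(B),"theta",round(np.degrees(np.arctan2(w[1],w[0]))%360-180,2))
        yield im
E
python3 - <<'E'
from h import *
st(); ims=list(armangle())
cv2.imwrite("pics/p4.png",np.hstack([cv2.resize(ims[0][150:300,170:330],(400,375)),cv2.resize(ims[1][170:320,220:380],(400,375))]))
E
```

```text
t 4.675 p [0.6227 0.0178 0.0668] th 37.92 tilt [-0.     0.009 -1.   ] F [-0.83 -0.8  -0.75] g 0.0008
tcp-pivot in tool-yaw frame [-0.0617  0.0203]
scene 315 px [226. 220.] cup [ 0.5818 -0.036 ] rad 0.127 theta 36.56
  bar 225 theta 36.96
side 510 px [299. 244.] cup [ 0.5794 -0.0395] rad 0.1311 theta 37.17
```

View pics/p4.png

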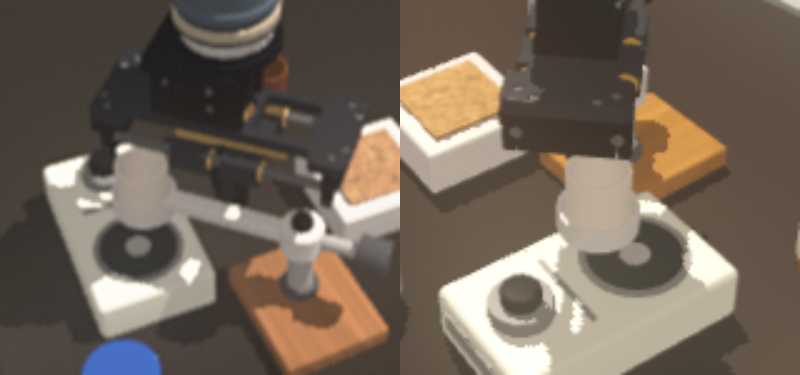

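The arm stands at about 37° and the goal is 47.2°. Both the cup and the bar agree on this to within 0.6°. That leaves about 0.178 rad.

Call:
arm_command --pt "0 -0.45 -0.1 -0.055 0 0 0" --pt "0 -0.4 -0.1 -0.055 0 0 0" --pt "0 -0.35 -0.1 -0.05 0 0 0" --pt "0 0 0 0 0 0 0"

```text
time: 5.28
position: [0.6267, 0.0086, 0.0666]
tool_rot: [-0.279, 0.648, 0.287, 0.648]
ft_force: [-0.2, -0.4, 0.2]
grip_width: 0.0002
```

```bash
python3 -c "
from h import *
st(); list(armangle())"
```

```text
t 5.275 p [0.6267 0.0086 0.0666] th 47.15 tilt [-0.004  0.011 -1.   ] F [-0.21 -0.35  0.16] g 0.0002
tcp-pivot in tool-yaw frame [-0.0616  0.0208]
scene 323 px [223. 227.] cup [ 0.5948 -0.051 ] rad 0.1271 theta 45.56
  bar 224 theta 45.89
side 495 px [312. 245.] cup [ 0.5922 -0.0545] rad 0.1314 theta 45.78
```

Call:
arm_command --pt "0 -0.2 0 -0.02 0 0 0" --pt "0 0 0 0 0 0 0"

```text
time: 5.62
position: [0.6274, 0.0077, 0.0664]
tool_rot: [-0.285, 0.645, 0.294, 0.645]
ft_force: [-0.5, 0.6, -0.1]
grip_width: 0.0006
```

```bash
python3 -c "
from h import *
st(); list(armangle())"
```

```text
t 5.625 p [0.6274 0.0077 0.0664] th 48.34 tilt [-0.005  0.011 -1.   ] F [-0.5   0.56 -0.12] g 0.0006
tcp-pivot in tool-yaw frame [-0.0614  0.0209]
scene 319 px [222. 228.] cup [ 0.5962 -0.0525] rad 0.1271 theta 46.47
  bar 235 theta 46.97
side 495 px [313. 244.] cup [ 0.5937 -0.0559] rad 0.1314 theta 46.68
```

The cup's fitted centre averages (0.595, -0.054) against the window's (0.5955, -0.0556), so it is on target. Now I'll back off, rise, and turn the jaws across the reader, so the gripper body stays clear of the cup while pressing.

Call:
arm_command --pt "0 1.5 0 0 0 0 0" --pt "0 2.5 0 0 0 0 0" --pt "-5 0.5 0 0 0 0 0" --pt "-6 0 0 0 0 0 0" --pt "-6 0 0 -0.15 0 0 0" --pt "0 0 0 -0.15 0 0 0" --pt "0 0 0 -0.15 0 0 0" --pt "0 0 0 -0.1 0 0 0" --pt "0 0 0 0 0 0 0"

```text
time: 6.85
position: [0.586, 0.0426, 0.2415]
tool_rot: [-0.453, 0.538, 0.465, 0.538]
ft_force: [0.2, 0.6, -0.1]
grip_width: 0.0005
```

Run:
```python
from h import *
o=st(); ims=list(armangle())
f=np.load("wrist0.npz"); g=[f[k] for k in("K","Rc","p")]
for z in (.056,.06,.064): print(z,onplane(171,222.5,z,*g).round(4))
C=cloud(f["d"],*g); print("z around key",np.round(np.percentile(C[217:229,165:177,2],[10,50,90]),4), "housing",C[208:214,175:190,2].round(3)[::2,::3])
s=np.load("side0.npz"); im=s["im"]; cv2.imwrite("pics/p5.png",np.hstack([cv2.resize(ims[1][160:320,170:370],(500,400)),cv2.resize(ims[0][150:310,160:280],(300,400))]))
```

```text
t 6.85 p [0.586  0.0426 0.2415] th 80.92 tilt [-0.01   0.013 -1.   ] F [ 0.2   0.63 -0.08] g 0.0005
tcp-pivot in tool-yaw frame [-0.0126  0.097 ]
scene 331 px [222. 227.] cup [ 0.5962 -0.0525] rad 0.1272 theta 46.45
  bar 223 theta 46.95
side 579 px [313. 243.] cup [ 0.5934 -0.0559] rad 0.1316 theta 46.61
  bar 161 theta 47.48
0.056 [ 0.5115 -0.041   0.056 ]
0.06 [ 0.5129 -0.0396  0.06  ]
0.064 [ 0.5142 -0.0382  0.064 ]
z around key [0.0633 0.0641 0.065 ] housing [[0.054 0.056 0.054 0.054 0.053]
 [0.055 0.053 0.055 0.055 0.053]
 [0.059 0.056 0.055 0.054 0.053]]
```

View pics/p5.png

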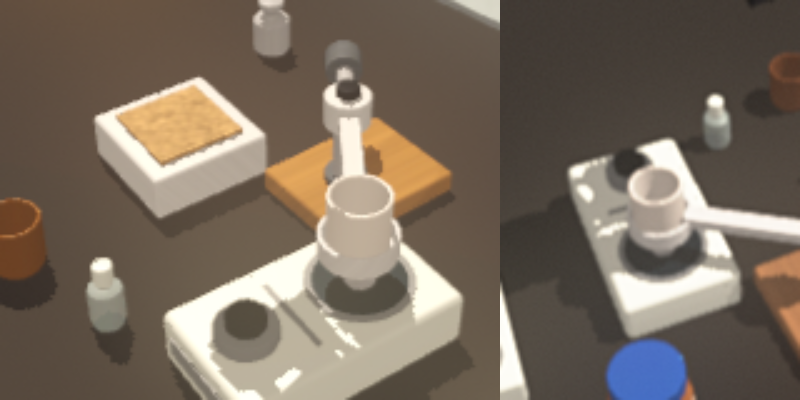

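The cup stands centred over the large window in both views, with the vial, jar and weight in their places. The key top measures about (0.513, -0.0395, 0.064). I'll move above it.

Call:
arm_command --pt "0 2 -3.1 0 0.011 -0.012 0" --pt "0 2 -3.1 0 0 0 0" --pt "0 2 -3.1 0 0 0 0" --pt "0 0 0 0 0 0 0" --pt "5 0 0 0 0 0 0" --pt "5 0 0 0 0 0 0" --pt "0 0 0 0 0 0 0" --pt "0 0 0 0 0 0 0"

```text
time: 7.95
position: [0.5153, -0.0399, 0.1407]
tool_rot: [-0.459, 0.537, 0.455, 0.542]
ft_force: [1.1, -0.2, 0.1]
grip_width: 0.0003
```

```bash
cat >> h.py <<'E'
def key(t=(.513,-.0395,.064)):
    o=st(); M=R.from_quat(o["tool_rot"]).as_matrix(); print("tool shift to key cm",((np.array(t)-o["position"])@M*100).round(2))
E
python3 -c "
from h import *
key()"
```

```text
t 7.95 p [ 0.5153 -0.0399  0.1407] th 80.49 tilt [ 0.009 -0.001 -1.   ] F [ 1.11 -0.24  0.07] g 0.0003
tcp-pivot in tool-yaw frame [-0.1064  0.153 ]
tool shift to key cm [ 7.67  0.31 -0.  ]
```

Call:
arm_command --pt "3 0.3 0 0 0 0.009 0" --pt "3 0 0 0 0 0 0" --pt "0 0 0 0 0 0 0" --pt "0 0 0 0 0 0 0"

```text
time: 8.45
position: [0.5208, -0.0403, 0.0879]
tool_rot: [-0.462, 0.536, 0.452, 0.543]
ft_force: [0.3, -0.3, 0.3]
grip_width: 0.0005
```

Run:
```python
from h import *
key()
a=cam("side")[0]; b=cam("scene")[0]
cv2.imwrite("pics/p6.png",np.hstack([cv2.resize(a[180:320,190:350],(457,400)),cv2.resize(b[150:270,160:260],(333,400))]))
```

```text
t 8.45 p [ 0.5208 -0.0403  0.0879] th 80.53 tilt [ 0.018 -0.004 -1.   ] F [ 0.29 -0.32  0.31] g 0.0005
tcp-pivot in tool-yaw frame [-0.1057  0.1476]
tool shift to key cm [ 2.37  0.83 -0.05]
```

View pics/p6.png

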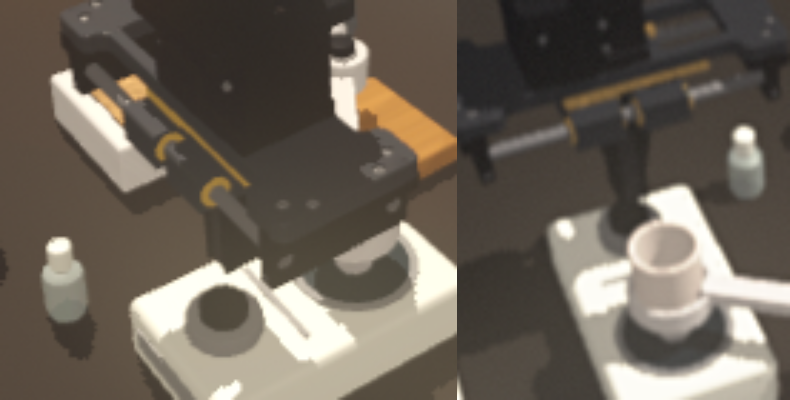

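The finger is above the key but about 8 mm towards the cup, with a slight tilt picked up in the descent. I'll correct both before pressing.

Call:
arm_command --pt "0 0.9 0 0 0 0.018 0" --pt "0 0 0 0 0 0 0" --pt "0.6 0.1 0 0 0 0 0" --pt "0.6 0.1 0 0 0 0 0" --pt "0 0 0 0 0 0 0"

```text
time: 9.18
position: [0.5096, -0.0386, 0.0766]
tool_rot: [-0.458, 0.54, 0.456, 0.54]
ft_force: [0.1, 0.4, 0.9]
grip_width: 0.0004
```

```bash
python3 -c "
from h import *
key()"
```

```text
t 9.175 p [ 0.5096 -0.0386  0.0766] th 80.52 tilt [ 0.001 -0.002 -1.   ] F [0.15 0.43 0.94] g 0.0004
tcp-pivot in tool-yaw frame [-0.1059  0.1589]
tool shift to key cm [ 1.27 -0.35 -0.03]
```

Call:
arm_command --pt "0.6 -0.3 0 0 0 0 0" --pt "0.4 0 0 0 0 0 0" --pt "0.3 0 0 0 0 0 0" --pt "0 0 0 0 0 0 0"

```text
time: 9.68
position: [0.513, -0.0392, 0.0623]
tool_rot: [-0.458, 0.54, 0.456, 0.54]
ft_force: [0.2, 0.1, 1.6]
grip_width: 0.0004
```

```bash
python3 -c "
from h import *
key()"
```

```text
t 9.675 p [ 0.513  -0.0392  0.0623] th 80.52 tilt [ 0.001 -0.002 -1.   ] F [0.22 0.12 1.63] g 0.0004
tcp-pivot in tool-yaw frame [-0.106   0.1555]
tool shift to key cm [-0.17 -0.   -0.03]
```

Call:
arm_command --pt "0.25 0 0 0 0 0 0" --pt "0.25 0 0 0 0 0 0" --pt "0 0 0 0 0 0 0"

```text
time: 10.05
position: [0.5131, -0.0392, 0.0577]
tool_rot: [-0.458, 0.54, 0.456, 0.54]
ft_force: [-0.5, 0.6, 2.3]
grip_width: 0.0003
```

```bash
python3 -c "
from h import *
key()"
```

```text
t 10.05 p [ 0.5131 -0.0392  0.0577] th 80.52 tilt [ 0.002 -0.002 -1.   ] F [-0.54  0.57  2.28] g 0.0003
tcp-pivot in tool-yaw frame [-0.106   0.1554]
tool shift to key cm [-0.63  0.   -0.03]
```

Call:
arm_command --pt "0.2 0 0 0 0 0 0" --pt "0.1 0 0 0 0 0 0" --pt "0 0 0 0 0 0 0"

```text
time: 10.42
position: [0.5131, -0.0392, 0.0567]
tool_rot: [-0.458, 0.539, 0.456, 0.54]
ft_force: [-1.1, 0.5, 3.3]
grip_width: 0.0009
```

```bash
python3 -c "
from h import *
key()"
```

```text
t 10.425 p [ 0.5131 -0.0392  0.0567] th 80.54 tilt [ 0.002 -0.002 -1.   ] F [-1.13  0.46  3.31] g 0.0009
tcp-pivot in tool-yaw frame [-0.1059  0.1554]
tool shift to key cm [-0.73 -0.   -0.03]
```

Call:
arm_command --pt "0.6 0 0 0 0 0 0" --pt "0.7 0 0 0 0 0 0"

```text
time: 10.68
position: [0.5134, -0.0392, 0.0548]
tool_rot: [-0.46, 0.539, 0.455, 0.54]
ft_force: [-15.4, 3.5, 80.7]
grip_width: 0.0009
```

```bash
python3 -c "
from h import *
key()"
```

```text
t 10.675 p [ 0.5134 -0.0392  0.0548] th 80.62 tilt [ 0.005 -0.004 -1.   ] F [-15.38   3.45  80.74] g 0.0009
tcp-pivot in tool-yaw frame [-0.1057  0.1553]
tool shift to key cm [-0.92  0.03 -0.03]
```

That row hit the key's hard stop at 80.7 N, so the key is certainly fully down. It is under the 120 N wrist limit but far more than needed. I'll back off straight up now.

Call:
arm_command --pt "-0.6 0 0 0 0 0 0" --pt "-1.5 0 0 0 0 0 0" --pt "-4 0 0 0 0 0 0" --pt "-5 0 0 0 0 0 0" --pt "-5 2 0 0 0 0 0" --pt "-2 0 6 0 0 0 0" --pt "0 0 6 0 0 0 0" --pt "0 0 6 0 0 0 0" --pt "0 0 0 0 0 0 0"

```text
time: 11.8
position: [0.5256, 0.1445, 0.244]
tool_rot: [-0.46, 0.538, 0.452, 0.543]
ft_force: [0.6, -1.2, -0.2]
grip_width: 0.0005
```

Run:
```python
from h import *
st(); ims=list(armangle())
f=cam("side"); C=cloud(f[1],*f[2:]); s=np.load("side0.npz"); C0=cloud(s["d"],s["K"],s["Rc"],s["p"])
q=lambda C:np.hypot(C[...,0]-.513,C[...,1]+.0395)<.006
for c in (C0,C): print("key z",np.median(c[q(c)][:,2]).round(4))
cv2.imwrite("pics/p7.png",np.hstack([cv2.resize(f[0][130:350,170:450],(420,330)),cv2.resize(ims[0][150:340,160:420],(380,330))]))
```

```text
t 11.8 p [0.5256 0.1445 0.244 ] th 80.31 tilt [ 0.013 -0.004 -1.   ] F [ 0.62 -1.2  -0.18] g 0.0005
tcp-pivot in tool-yaw frame [0.0767 0.1736]
scene 336 px [222. 227.] cup [ 0.5962 -0.0526] rad 0.1273 theta 46.48
  bar 226 theta 47.01
side 571 px [313. 243.] cup [ 0.5936 -0.056 ] rad 0.1315 theta 46.68
  bar 158 theta 47.43
key z 0.0625
key z 0.0623
```

View pics/p7.png

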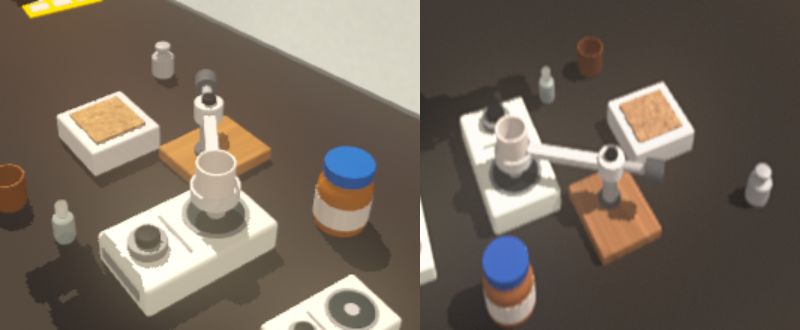

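The key is up again (62.3 mm against 62.5 mm before). The cup stands over the window, everything else is in place, and the robot is clear. Handing in.

```bash
python3 -c "
from h import *
print(workorder.hand_in())"
```

```text
the job is handed in; nothing more can be done
None
```

I swung the arm about 0.88 rad anticlockwise by pushing only on the bar. The white cup now stands over the larger reader's window, and I then pressed the key fully down and let it come up. The job was handed in at about 12 s.

**Cup:** its fitted centre is (0.596, -0.053) in the scene view and (0.594, -0.056) in the side view. The window's centre is at (0.5955, -0.0556), so the cup is within about 3 mm, against roughly 10 mm of room. The two views differ by about 4 mm.

**Key:** it sprang back to 62.3 mm, against 62.5 mm before the press. By eye the vial, jar and weight had not moved, and the robot was clear of everything.

**Press force:** the last press row was larger than needed and reached 80.7 N at the key's stop. That is below the 120 N wrist limit, and it came through the fingertips, not the gripper's body. I am assuming the 40 N limit covers only the arm and the gripper's body; hand-in gave no verdict.

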